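# Open the safety cap of the ball-cleaner bottle

### The job

Carry the closed bottle of billiard-ball cleaner to the anti-spin stand and seat it fully down in the square socket, upright. Then press its red push-and-turn safety cap down, twist it counter-clockwise until it comes free, and lift it straight off. Finish while still holding the cap in the gripper, level and clear of the bottle, a few centimetres above its mouth, with the bottle still seated in the stand and the mug, brush and chalk left alone.

Things in the scene. Friction and masses are not known exactly. Their poses are not given: they have to be found in the camera images.
- bottle_center (a point): loose bottle, 0.22 to 0.45 kg: white square body 58 x 58 mm, 90 mm high, green labels with coloured discs, round shoulder (57 mm across at 92 mm height, 42 mm at 104 mm). This point is on its axis 68 mm above its underside; x, y square to its sides, z up. With the cap on it is 147 mm high. It can be carried by its cap: locked, that bears its weight with about 1 mm and 3 degrees of play.
- bottle_mouth (a point): centre of the rim of the bottle's white neck, hidden under the cap, 136 mm above the bottle's underside; axes as the bottle's. A grey spring seal stands 7 mm out of it. Three lugs in the cap are locked in pockets on the neck until the cap is pressed and turned.
- cap_center (a point): red ribbed round safety cap, 52 mm across, 34 mm high, 0.03 kg, white tick on top towards its x. This point is its centre, 17 mm below its top, at first 130 mm above the bottle's underside, x along the bottle's x. Pressed down 4 to 7 mm (7 is its stop) it turns counter-clockwise seen from above, only so; it is free at 36 to 84 degrees of turn (best 60; 84 is a stop), then lifts straight off.
- seal (a joint): spring seal in the bottle's mouth: how far the cap is pressed down, in m; 0 at rest (cap on or off), 0.007 with the cap bottomed. It pushes back with 4 N at once, rising to about 10 N at 7 mm.
- stand_in (a point): anti-spin stand: dark wooden block 108 x 108 mm, 30 mm high, fixed to the table, with a square socket 62 x 62 mm, 20 mm deep, whose brass mouth flares at 45 degrees to 78 x 78 mm over the top 8 mm. This point is the middle of the socket's floor, 10 mm above the table; x, y square to the socket's sides, z up. The bottle fits in any quarter turn; seated, its underside is on this floor.
- mug: bystander: blue mug, 76 mm across, 85 mm high, origin at the centre of its underside, handle towards its y axis. Leave alone.
- brush_grip (a point): bystander: a brush lying flat, this point on its handle, its length along x. Leave alone.
- chalk_center (a point): bystander: blue cue-chalk block 24 x 24 x 20 mm, this point at its centre. Leave alone.
Mind the look-alikes: they are no part of the job. Leave any grey look-alike of the part that bears cap_center alone. Of the things that look like the part that bears stand_in, take the one that is nearest to the robot's base at the start.

How it is judged:
By the outcome, as a careful person would: the job done as asked, in the order asked, and still so for the second after the job is handed in, while the arm keeps its last pose, push and grip.
It also fails if it takes over 50 s, if anything falls off the work surface, if the arm or the gripper's body presses on something with over 40 N, if the wrist force passes 120 N, or if a joint passes its speed limit or range.

### The arm

A 6-joint arm with a two-finger parallel gripper is mounted at the origin on the work surface. World frame = base frame: x ahead of the robot, y to its left, z up, the work surface at z = 0. Lengths are in mm, angles in rad, forces in N, time in s.
With the tool pointing down it reaches from about 275 to 750 mm from the base axis. Payload 10.2 kg.
Tool frame: the origin (TCP) lies on the mounting face of the last link; the fingertips stand 166 mm ahead of it and the grasp point (between the pads) lies 147 mm ahead of it; z points along the fingers, y is the line along which they close (so a half turn about z gives the same grasp; the last joint's range is limited). The gripper opens to 88 mm and grips with 3 to 60 N. Pads are 18 mm wide; open, the fingers measure 123 mm over their backs; the gripper's body (75 mm by 187 mm) begins 45 mm behind the grasp point.
Start: joints at [1.085, 0.313, 1.498, -0, 1.331, -0.223], TCP at [136.401, 506.979, 404.72] pointing down, gripper open.
Joint ranges: [-2.94, 2.94], [-0.97, 2.17], [0.19, 2.56], [-1.23, 4.37], [0.02, 3.11], [-2.88, 2.88]. Speed limits (rad/s): [2.39, 2.39, 3.01, 3.14, 3.14, 3.14].

### API

Orientations are given as a unit quaternion [w, x, y, z].
In Python, from workcell import robot gives the robot as it stands. Calls block until the motion is done:
- robot.reach(position, orientation): joint-space move of the TCP to a pose.
- robot.move_straight(position, max_speed=150, ori=None, guard=None): straight line of the TCP; ori=None keeps the orientation; max_speed is the mean speed in mm/s. With guard (N) it stops when the force on the tool has changed by that much, and returns True; else False.
- robot.move_joints(angles): joint-space move.
- robot.set_gripper(opening): opening from 0.0 (shut) to 1.0 (fully open); the grip force is fixed at half the most; returns when the fingers have stopped.
- robot.hold(seconds).
- robot.inverse_kinematics(position, orientation): joint angles nearest the present ones, or None.
- robot.get_state(): the state.
- robot.capture(name): name is "scene" or "side" or "wrist"; returns a dict with "pixels" (420x560x3 uint8, blue, green, red), "fx", "fy", "cx", "cy" (pixels), "R" (3x3) and "t" (3): a world point X has camera coordinates R X + t; the wrist camera has in their place "tool_from_camera" (4x4, takes a point from camera to tool coordinates, whose origin is the TCP and whose axes are the flange's). Camera axes: x right, y down, z forward; pixel columns grow to the right and rows downward; lengths in mm; the calibration is good to about 2 mm. A picture is of the moment at which its call begins: read the wrist's pose just before it. There is no depth.
A pose or a line that the arm cannot do raises robot.Unreachable and nothing moves.
- robot.hand_in(): hands the job in; it is judged then, once.
The state is a dict: "clock": time; "joints": joint angles; "joint_velocities": joint speeds; "tau": joint torques, N m; "ee_pos": TCP position; "eef_rot": TCP orientation; "force": force on the tool from outside, world axes, zero at the start; "ft_torque": the same for the moment, N m; "grip_width": opening from 0.0 (shut) to 1.0 (fully open); "finger_force": force on a finger pad.
Only numpy, scipy, OpenCV 4.12 (cv2) and the standard library are available. Lean on these libraries where they do the work, as an engineer would, in place of code of your own. Each camera call takes 0.05 s, during which the arm holds its last target. There are 200 camera calls.

## Working session

There is one attempt and no reset: what is moved stays moved. The work goes in short steps, each a Python script; the robot and the scene stay as the last script left them, time stands still between calls to the robot, and variables do not carry over. Pictures are saved under pics/ and viewed, at most 10 in all, crops included, and the job is handed in when it is done.

```bash
mkdir -p pics; ls; python3 - <<'E'
from workcell import robot
import cv2,numpy as np,pickle
d={}
for n in("scene","side"):
    c=robot.capture(n);d[n]=c;cv2.imwrite(f"pics/{n}.png",c["pixels"]); print(n,c["fx"],c["cx"],c["cy"],np.round(c["R"],3).tolist(),np.round(c["t"]).tolist())
s=robot.get_state();c=robot.capture("wrist");d["wrist"]=c;d["ws"]=s;cv2.imwrite("pics/wrist.png",c["pixels"])
print(np.round(c["tool_from_camera"],3),c["fx"],s["ee_pos"],s["eef_rot"],s["clock"],s["force"])
pickle.dump(d,open("d0.pkl","wb"))
a=np.hstack([cv2.resize(d[n]["pixels"],(400,300)) for n in("scene","side")])
E
```

```text
pics
scene 495.0658264628341 277.3475786899991 213.56274818556906 [[0.533, 0.846, -0.021], [0.518, -0.346, -0.782], [-0.669, 0.406, -0.623]] [-328.0, -218.0, 2003.0]
side 504.2887063427322 276.9878969386393 204.23383546090287 [[0.991, -0.133, -0.009], [-0.097, -0.667, -0.739], [0.092, 0.733, -0.674]] [-634.0, 144.0, 1694.0]
[[-0.0000e+00 -9.4500e-01 -3.2600e-01  8.4942e+01]
 [ 1.0000e+00 -1.0000e-03  0.0000e+00  9.0600e-01]
 [-1.0000e-03 -3.2600e-01  9.4500e-01  2.0703e+01]
 [ 0.0000e+00  0.0000e+00  0.0000e+00  1.0000e+00]] 349.44061143770034 [136.38728716 506.95236875 404.22499217] [-1.92376509e-04  1.31040959e-01  9.91376793e-01 -5.33522657e-04] 0.1 [-0.70908562  0.14939703  0.5621146 ]
```

View pics/scene.png

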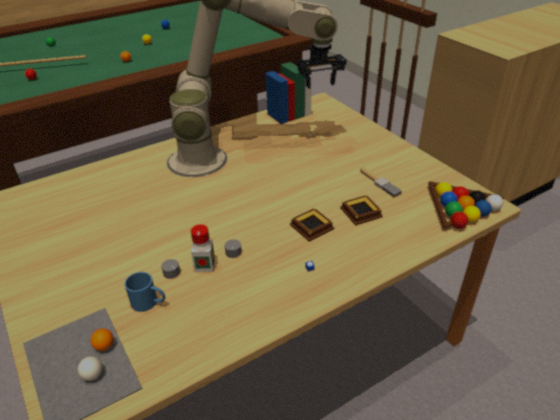

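View pics/side.png

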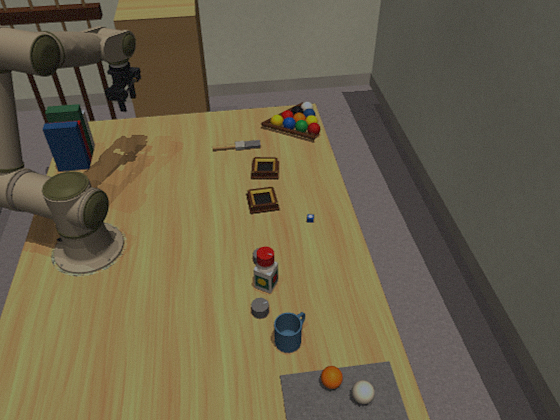

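View pics/wrist.png

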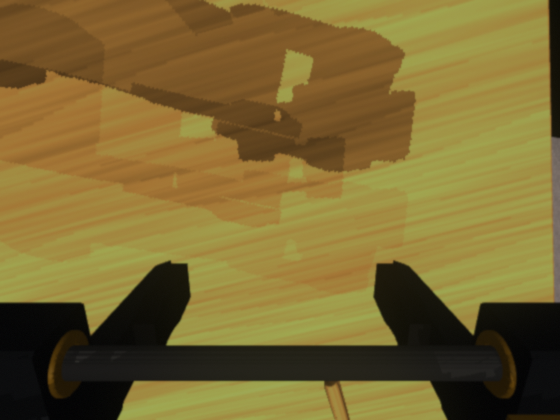

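The bottle's cap is at scene (201,232) and side (265,256). The two stands are at scene (312,224) and (362,209), side (263,200) and (265,168). The grey look-alike caps are at scene (171,268) and (233,248). The wrist view shows only bare table so far. Next I'll triangulate.

```bash
cat > h.py <<'E'
from workcell import robot
import cv2,numpy as np,pickle
from scipy.spatial.transform import Rotation as Ro
def quat(psi): return [0,float(np.cos(psi/2)),float(np.sin(psi/2)),0]
def K(c): return np.array([[c["fx"],0,c["cx"]],[0,c["fy"],c["cy"]],[0,0,1.]])
def P(c):
    return K(c)@np.c_[np.array(c["R"]),np.array(c["t"])]
def tri(c1,p1,c2,p2):
    X=cv2.triangulatePoints(P(c1),P(c2),np.array(p1,float),np.array(p2,float)).ravel();return X[:3]/X[3]
def wrist():
    s=robot.get_state();c=robot.capture("wrist")
    q=s["eef_rot"];T=np.eye(4);T[:3,:3]=Ro.from_quat([q[1],q[2],q[3],q[0]]).as_matrix();T[:3,3]=s["ee_pos"]
    M=np.linalg.inv(T@np.array(c["tool_from_camera"]));c["R"]=M[:3,:3];c["t"]=M[:3,3];return c
def onplane(c,p,z):
    R=np.array(c["R"]);o=-R.T@np.array(c["t"]);d=R.T@np.linalg.inv(K(c))@[p[0],p[1],1];return o+d*(z-o[2])/d[2]
E
python3 - <<'E'
from h import *
d=pickle.load(open("d0.pkl","rb"));a,b=d["scene"],d["side"]
for n,p,q in[("cap",(201,233),(265,257)),("stand",(312,223),(263,200)),("stand2",(362,209),(265,168)),("mug",(142,290),(288,332)),("chalk",(310,266),(310,218)),("grey1",(171,268),(260,308)),("grey2",(233,248),(256,258)),("brush",(380,183),(240,146))]:
    X=tri(a,p,b,q);print(n,X.round(),np.hypot(X[0],X[1]).round())
X=tri(a,(201,233),b,(265,257))
for psi in np.arange(-180,180,30):
  r=[]
  for p in (X,tri(a,(312,223),b,(263,200))):
    q=robot.inverse_kinematics([p[0],p[1],420],quat(np.radians(psi))); r.append(None if q is None else np.round(q,2).tolist())
  print(psi,r)
E
```

```text
cap [ 571. -236.  127.] 618.0
stand [605. 140.  15.] 621.0
stand2 [635. 330.  11.] 716.0
mug [ 609. -446.   44.] 755.0
chalk [760.  25.   9.] 760.0
grey1 [ 542. -336.   15.] 638.0
grey2 [ 552. -129.    2.] 567.0
brush [550. 488.  11.] 735.0
-180 [[-0.58, 0.52, 1.16, -0.0, 1.46, -2.15], [0.04, 0.52, 1.15, -0.0, 1.47, -1.53]]
-150 [[-0.58, 0.52, 1.16, -0.0, 1.46, -2.68], [0.04, 0.52, 1.15, -0.0, 1.47, -2.06]]
-120 [None, [0.04, 0.52, 1.15, -0.0, 1.47, -2.58]]
-90 [[-0.58, 0.52, 1.16, -0.0, 1.46, 2.56], None]
-60 [[-0.58, 0.52, 1.16, -0.0, 1.46, 2.04], [0.04, 0.52, 1.15, -0.0, 1.47, 2.66]]
-30 [[-0.58, 0.52, 1.16, -0.0, 1.46, 1.51], [0.04, 0.52, 1.15, -0.0, 1.47, 2.13]]
0 [[-0.58, 0.52, 1.16, -0.0, 1.46, 0.99], [0.04, 0.52, 1.15, -0.0, 1.47, 1.61]]
30 [[-0.58, 0.52, 1.16, -0.0, 1.46, 0.47], [0.04, 0.52, 1.15, -0.0, 1.47, 1.09]]
60 [[-0.58, 0.52, 1.16, -0.0, 1.46, -0.06], [0.04, 0.52, 1.15, -0.0, 1.47, 0.56]]
90 [[-0.58, 0.52, 1.16, -0.0, 1.46, -0.58], [0.04, 0.52, 1.15, -0.0, 1.47, 0.04]]
120 [[-0.58, 0.52, 1.16, -0.0, 1.46, -1.1], [0.04, 0.52, 1.15, -0.0, 1.47, -0.48]]
150 [[-0.58, 0.52, 1.16, -0.0, 1.46, -1.63], [0.04, 0.52, 1.15, -0.0, 1.47, -1.01]]
```

```bash
python3 - <<'E'
from h import *
q=quat(np.pi/2);L=[]
for x,y,z in((560,140,380),(640,130,380),(570,-205,470),(570,-275,470)):
    robot.reach([x,y,z],q);robot.hold(.2);L.append(wrist())
pickle.dump(L,open("d1.pkl","wb"))
for i,c in enumerate(L): cv2.imwrite(f"pics/w{i}.png",c["pixels"])
m=[c["pixels"][60:360,80:480] for c in L]
cv2.imwrite("pics/m1.png",np.vstack([np.hstack(m[:2]),np.hstack(m[2:])]))
print(robot.get_state()["clock"])
for c,p in((L[0],(605,140,30)),(L[1],(605,140,30)),(L[2],(571,-236,147)),(L[3],(571,-236,147))):
    u=P(c)@[*p,1];print(u[:2]/u[2]-[80,60])
E
```

```text
5.3
[247.38984525 124.75836784]
[165.22204286 114.41621792]
[201.72955542 165.05667892]
[201.68953974  89.40987875]
```

View pics/m1.png

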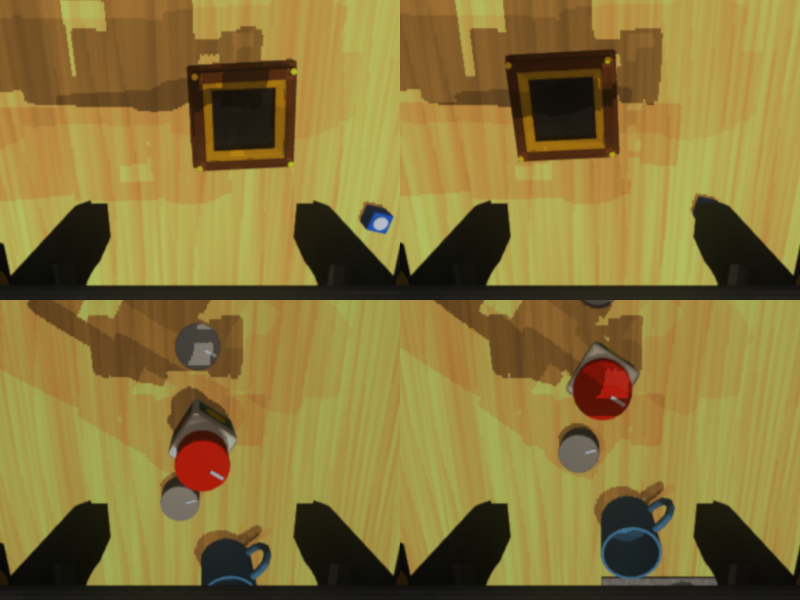

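The top row shows the stand with corner studs, at (195,77), (294,72), (291,163) and (200,168) in the left crop. The bottom row shows the bottle with its red cap at (202,465) and (602,388), its tick pointing lower-right, and the grey caps and mug clear of it. Next I'll measure both properly.

```bash
python3 - <<'E'
from h import *
L=pickle.load(open("d1.pkl","rb"))
A=np.array([(195,77),(294,72),(291,163),(200,168)],float)+[80,60]
B=np.array([(109,65),(207,61),(212,154),(119,159)],float)+[80,60]
def ref(c,p):
    x,y=p.astype(int);w=c["pixels"][y-4:y+5,x-4:x+5].astype(float);g=(w[...,1]);g=np.clip(g-np.median(g)-25,0,None)
    yy,xx=np.mgrid[y-4:y+5,x-4:x+5];return np.array([(g*xx).sum(),(g*yy).sum()])/max(g.sum(),1e-6) if g.sum()>0 else p
A2=np.array([ref(L[0],p) for p in A]);B2=np.array([ref(L[1],p) for p in B])
print((A2-A).round(1).tolist(),(B2-B).round(1).tolist())
S=np.array([tri(L[0],a,L[1],b) for a,b in zip(A2,B2)]);print(S.round(1).tolist(),S.mean(0))
for i in range(4):
    v=S[(i+1)%4]-S[i];print(np.hypot(v[0],v[1]).round(1),np.degrees(np.arctan2(v[1],v[0])).round(1))
for pp,c in ((A2,L[0]),(B2,L[1])): print("plane30",np.mean([onplane(c,p,30) for p in pp],0).round(1))
E2=[];T=[]
for c in L[2:]:
    im=c["pixels"].astype(int);m=((im[...,2]>90)&(im[...,1]<60)&(im[...,0]<60)).astype(np.uint8)
    n,l,s,ce=cv2.connectedComponentsWithStats(m);k=1+s[1:,4].argmax();
    cs,_=cv2.findContours((l==k).astype(np.uint8),cv2.RETR_EXTERNAL,cv2.CHAIN_APPROX_NONE)
    h=cv2.convexHull(cs[0]);(x,y),r=cv2.minEnclosingCircle(h);fill=np.zeros_like(m);cv2.fillConvexPoly(fill,h,1)
    w=((im.min(2)>60)&(cv2.erode(fill,np.ones((5,5)))>0))
    yy,xx=np.nonzero(w);t=np.array([xx.mean(),yy.mean()])
    M=cv2.moments(h);cen=np.array([M["m10"]/M["m00"],M["m01"]/M["m00"]])
    print("cap",cen,r,s[k],"tick",t,w.sum());E2.append(cen);T.append(t)
    C=onplane(c,cen,147);t3=onplane(c,t,147);d=t3-C;pts=np.array([onplane(c,p,147)[:2] for p in np.c_[xx,yy]])
    vx,vy=cv2.fitLine(pts.astype(np.float32),cv2.DIST_L2,0,.01,.01).ravel()[:2]
    print("onplane",C.round(1),np.degrees(np.arctan2(d[1],d[0])),np.linalg.norm(d),"line",np.degrees(np.arctan2(vy,vx)))
print("cap tri",tri(L[2],E2[0],L[3],E2[1]),"tick tri",tri(L[2],T[0],L[3],T[1]))
E
```

```text
[[-0.8, -0.4], [-0.2, -0.7], [-0.3, 1.2], [-0.6, 0.8]] [[-1.7, 0.3], [0.0, 0.3], [0.1, 0.5], [0.0, 0.0]]
[[553.6, 186.3, 31.4], [645.1, 190.6, 32.5], [650.5, 98.9, 29.9], [558.3, 96.1, 35.3]] [601.8749943  142.99444427  32.27723176]
91.6 2.7
91.9 -86.6
92.3 -178.3
90.3 93.0
plane30 [602.  142.5  30. ]
plane30 [601.4 142.3  30. ]
cap [281.74787194 224.93107345] 27.974390029907227 [ 255  200   55   52 2166] tick [295.890625 234.6875  ] 64
onplane [ 571.  -235.9  147. ] -36.44370261280483 16.466599382078314 line -33.86892
cap [283.60083513 150.04762837] 29.908292770385742 [ 256  121   56   59 1485] tick [296.26086957 159.93478261] 46
onplane [ 572.7 -236.5  147. ] -37.84069432001812 14.013887472195515 line -33.100437
cap tri [ 571.8485527  -236.96081958  144.27710031] tick tri [ 583.89338385 -244.73713068  149.17761839]
```

Measurements agree with the given sizes: bottle at (571,-236) with yaw -34.5°, stand at (601.8,142.6) with yaw 2.7°. I'll grasp twice, at right angles, so the gripper centres on the cap, then lift.

```bash
python3 - <<'E'
from h import *
D=np.radians;b=[571.3,-236.2]
robot.reach([*b,340],quat(D(140)))
robot.move_straight([*b,277],100,guard=8)
robot.set_gripper(0);s=robot.get_state();print(s["grip_width"]*88,s["finger_force"],s["ee_pos"],s["force"])
robot.set_gripper(.75);robot.move_straight([*b,277],100,ori=quat(D(50)))
robot.set_gripper(0);s=robot.get_state();print(s["grip_width"]*88,s["finger_force"],s["ee_pos"],s["force"])
robot.move_straight([*b,367],120);s=robot.get_state();print(s["grip_width"]*88,s["ee_pos"],s["force"],s["clock"])
c=robot.capture("side");cv2.imwrite("pics/lift.png",cv2.resize(c["pixels"][150:330,160:400],(720,540)))
E
```

```text
51.05515963122497 30.00021611864213 [ 571.23915426 -236.32268319  277.10064703] [-0.13036983 -0.42961421  1.42065142]
51.38110738206497 29.99989382486092 [ 571.3140872  -236.29753858  277.04077628] [ 0.37750324 -1.70407647 -0.53255959]
51.39324218877609 [ 571.20602215 -236.1391811   365.89911464] [ 6.13426022e-01 -3.47575051e-03 -4.33187269e+00] 10.925
```

View pics/lift.png

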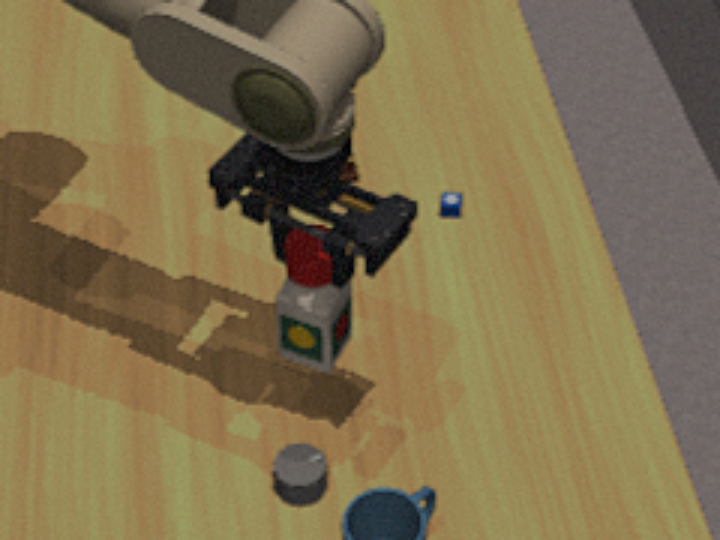

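The bottle hangs upright from the cap, at about (315,320) in the crop. Next I'll carry it over and lower it under guard.

```bash
python3 - <<'E'
from h import *
D=np.radians;b=[601.8,142.6]
robot.move_straight([*b,367],150,ori=quat(D(87.2)));robot.hold(.4)
g=robot.move_straight([*b,322],80,guard=8);s=robot.get_state();print(g,s["ee_pos"],s["force"])
g=robot.move_straight([*b,285.5],40,guard=6);robot.hold(.2);s=robot.get_state();print(g,s["ee_pos"],s["force"],s["ft_torque"],s["clock"])
c=robot.capture("scene");cv2.imwrite("pics/seat.png",cv2.resize(c["pixels"][120:270,220:420],(800,600)))
c=robot.capture("side");cv2.imwrite("pics/seat2.png",cv2.resize(c["pixels"][120:270,160:360],(800,600)))
E
```

```text
False [601.91659358 142.63621681 322.45979125] [ 0.91277334  0.56810623 -5.03729031]
True [601.72615826 142.61100341 285.92843391] [1.48857728 0.41565499 5.77017904] [-0.0574479  -0.16939972 -0.07364885] 15.8083
```

View pics/seat.png

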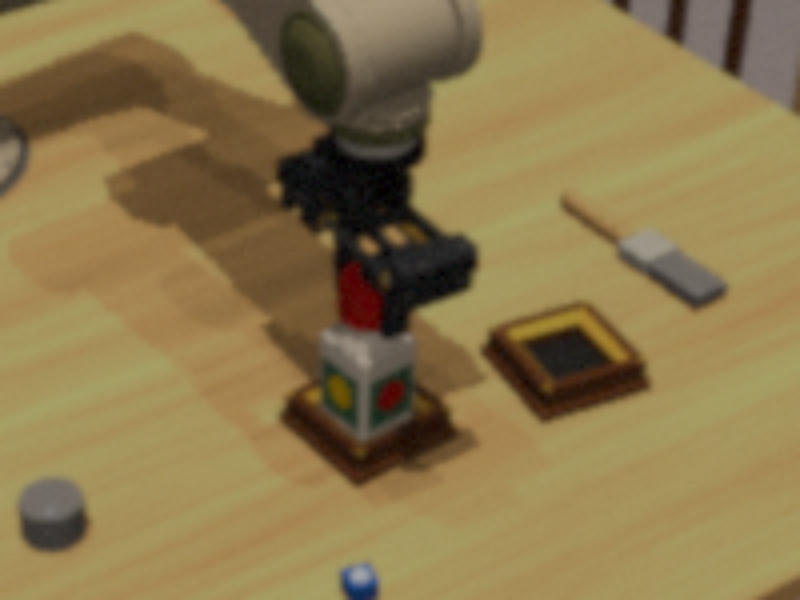

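The bottle is seated in the near stand, at (370,400) in the crop. TCP height 285.9 matches the 287 expected for full seating. Next I'll press to about 5.5 mm, checking the force, and then twist.

```bash
python3 - <<'E'
from h import *
D=np.radians;b=[601.8,142.6]
for z in(283.5,282,281,280.5):
    g=robot.move_straight([*b,z],20,guard=25);robot.hold(.15);s=robot.get_state();print(z,g,s["ee_pos"][2].round(2),s["force"].round(2))
    if g or s["force"][2]>9: break
np.save("z.npy",z)
for a in(22,44,66):
    g=robot.move_straight([*b,z],20,ori=quat(D(87.2+a))) if 0 else robot.reach([*b,z],quat(D(87.2+a)))
    s=robot.get_state();print(a,s["ee_pos"].round(2),s["force"].round(2),s["ft_torque"].round(2),(s["grip_width"]*88).round(2),s["clock"])
c=robot.capture("scene");cv2.imwrite("pics/tw.png",cv2.resize(c["pixels"][150:250,260:400],(420,300)))
c=robot.capture("side");cv2.imwrite("pics/tw2.png",cv2.resize(c["pixels"][150:250,190:330],(420,300)))
E
```

```text
283.5 False 283.84 [ 1.23 -0.16  5.11]
282 False 282.53 [0.99 0.83 7.89]
281 False 281.68 [0.15 0.86 8.17]
280.5 False 281.22 [0.81 0.28 8.22]Traceback (most recent call last):
  File "<stdin>", line 9, in <module>
AttributeError: 'float' object has no attribute 'round'
```

```bash
python3 - <<'E'
from h import *
D=np.radians;b=[601.8,142.6];z=280.2
def p(a):
    s=robot.get_state();print(a,s["ee_pos"].round(2),s["eef_rot"].round(3),s["force"].round(2),s["ft_torque"].round(2),round(s["grip_width"]*88,2),s["clock"])
p("now")
for a in(22,44,66):
    robot.reach([*b,z],quat(D(87.2+a)));p(a)
robot.hold(.2);p("end")
m=[]
c=robot.capture("scene");m.append(cv2.resize(c["pixels"][140:250,260:400],(400,314)))
c=robot.capture("side");m.append(cv2.resize(c["pixels"][140:250,190:330],(400,314)))
cv2.imwrite("pics/tw.png",np.hstack(m))
E
```

```text
now [601.81 142.58 281.09] [0.    0.579 0.815 0.   ] [-2.35 -0.26  8.47] [-0.13  0.22  0.02] 51.25 17.9667
22 [601.8  142.56 280.88] [0.    0.579 0.815 0.   ] [-1.55 -1.08  7.94] [-0.11  0.22  0.  ] 51.33 18.2167
44 [601.71 142.56 280.78] [ 0.     0.413  0.911 -0.   ] [-1.54 -0.72  8.94] [-0.09  0.32  0.09] 51.24 18.675
66 [601.67 142.52 280.7 ] [-0.     0.232  0.973 -0.   ] [-2.67 -1.11  8.19] [-0.15  0.39  0.04] 51.56 19.1333
end [601.66 142.53 280.72] [-0.     0.232  0.973 -0.   ] [-2.58 -0.77  9.26] [-0.16  0.47  0.02] 51.38 19.3333
```

View pics/tw.png

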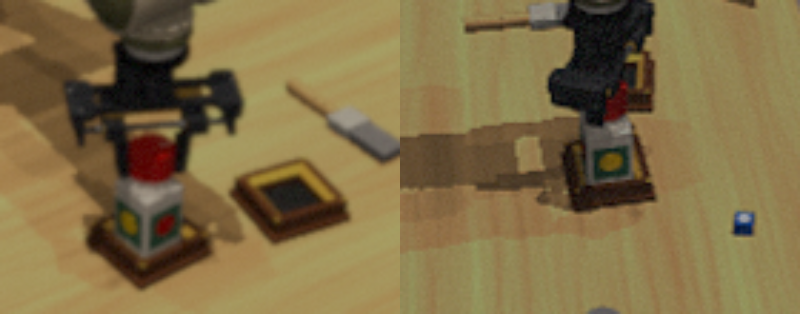

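The bottle stayed square in the stand while the gripper and cap turned. Next I'll lift a little and check the force: about 0 N means the cap is free, about -4.5 N means it is still locked.

```bash
python3 - <<'E'
from h import *
b=[601.8,142.6]
for z in(288,293):
    robot.move_straight([*b,z],30);robot.hold(.3);s=robot.get_state();print(z,s["ee_pos"].round(2),s["force"].round(2),s["ft_torque"].round(2),s["clock"])
if s["force"][2]>-2.5:
    robot.move_straight([*b,345],50);robot.hold(.4);s=robot.get_state();print(s["ee_pos"].round(2),s["force"].round(2),round(s["grip_width"]*88,2))
m=[]
c=robot.capture("scene");m.append(cv2.resize(c["pixels"][120:250,260:400],(400,371)))
c=robot.capture("side");m.append(cv2.resize(c["pixels"][120:250,190:330],(400,371)))
cv2.imwrite("pics/off.png",np.hstack(m))
E
```

```text
288 [601.76 142.59 287.59] [-1.2  -0.7  -0.27] [-0.06  0.12 -0.05] 20.1417
293 [601.78 142.6  293.01] [-1.22 -0.52  1.12] [-0.22  0.17 -0.03] 20.7583
[601.79 142.62 344.95] [-0.5   0.99 -0.74] 51.42
```

View pics/off.png

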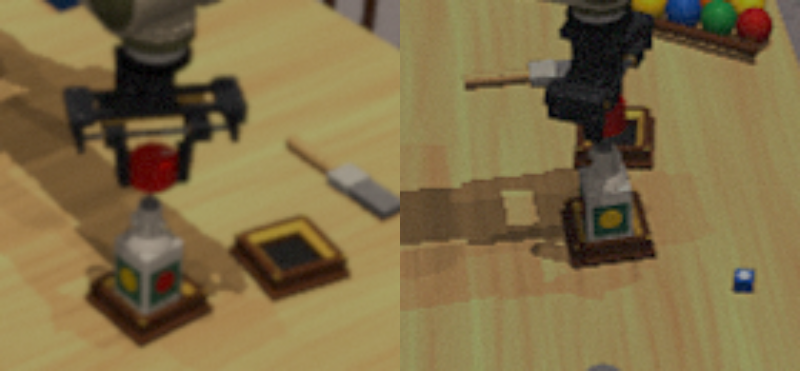

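The cap is off and held level about 36 mm above the mouth. The bottle is still upright in the stand.

```bash
python3 -c "
from workcell import robot
print(robot.hand_in())"
```

```text
the job is handed in; nothing more can be done
None
```

The job is handed in (verdict not shown): the bottle is seated upright in the stand nearest the base, its cap was pressed, twisted off and is held about 36 mm above the mouth, and I moved nothing else on purpose.

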